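Tip two counters out of the counting scoop

TASK

For the mooncake dice game, lift the wooden counting scoop by its handle and tilt it slowly over the large blue bowl until exactly two of its four marbles have dropped in, one after the other. Then level it and set it back upright on the cabinet top with the other two still inside, and let go. Do not touch the marbles with the gripper or push the bowl about.

Things in the scene. Friction and masses are not known exactly. Their poses are not given: they have to be found in the camera images.
- scoop: Open-topped wooden counting scoop, 113 mm long (own x), 38 mm wide (own y), walls 32 mm high, about 130 g, standing upright. Origin: centre of its underside; x points to its open pouring mouth (the other three sides are walled), z up. Four marbles sit in a row of stepped pockets; an arched carrying handle stands over its middle.
- scoop_handle (a point): Centre of the handle's top bar, 66 mm above the scoop's underside, over its middle. The bar is 16 mm thick (along the scoop's x: grip it across this), 38 mm long (along y) and 22 mm high, on two posts flush with the side walls.
- scoop_lip (a point): Middle of the lip over which marbles leave, 56 mm ahead of the scoop's middle (its x), 9 mm above its underside. As the mouth is tipped down the first marble leaves at very roughly 15 degrees, the second some 10 to 15 degrees later, the third and fourth together about 15 degrees after that.
- bowl: The large blue-glazed bowl, 170 mm across the rim, 55 mm high, about 450 g, standing upright. Origin: centre of its underside, z up. The tea bowl of the same glaze, only 84 mm across and 45 mm high, is not the one. Nothing taller than 65 mm, save the scoop, stands between scoop and bowls; taller things stand beyond or outside them.
- marble1: White porcelain marble, 24 mm in diameter, about 18 g, origin at its centre; the first (front, next to the mouth) of the four in the scoop, starting at x = +42 mm, z = 18 mm in the scoop's frame.
- marble2: White porcelain marble, 24 mm in diameter, about 18 g, origin at its centre; the second of the four in the scoop, starting at x = +15 mm, z = 18 mm in the scoop's frame.
- marble3: White porcelain marble, 24 mm in diameter, about 18 g, origin at its centre; the third of the four in the scoop, starting at x = -12 mm, z = 18 mm in the scoop's frame.
- marble4: White porcelain marble, 24 mm in diameter, about 18 g, origin at its centre; the fourth (rear) of the four in the scoop, starting at x = -39 mm, z = 18 mm in the scoop's frame.

How it is judged:
By the outcome, as a careful person would: the job done as asked, in the order asked, and still so for the second after the job is handed in, with the robot touching nothing.
It also fails if it takes over 72 s, if anything falls off the work surface, if the arm or the gripper's body presses on something with over 40 N, if the wrist force passes 120 N, or if a joint passes its speed limit or range.

ROBOT

A 6-joint arm with a two-finger parallel gripper is mounted at the origin on the work surface. World frame = base frame: x ahead of the robot, y to its left, z up, the work surface at z = 0. Lengths are in mm, angles in rad, forces in N, time in s.
With the tool pointing down it reaches from about 350 to 875 mm from the base axis. Payload 4.2 kg.
Tool frame: the origin (TCP) lies at the very end of the fingers, on their centre line; the grasp point (between the pads) lies 19 mm behind it; z points along the fingers, y is the line along which they close (so a half turn about z gives the same grasp; the last joint's range is limited). The gripper opens to 85 mm and grips with 20 to 120 N. Pads are 22 mm wide; open, the fingers measure 114 mm over their backs; the gripper's body (76 mm by 85 mm) begins 54 mm behind the grasp point. The pads swing forward as they close: fully open they stand 13 mm farther back than shut.
Start: joints at [-0.963, 0.385, 0.008, 0, -1.194, -0.259], TCP at [213.621, -587.337, 231.312] pointing down, gripper open.
Joint ranges: [-3.14, 3.14], [-1.21, 2.06], [-1.07, 1.41], [-3.16, 2.05], [-2.99, -0.16], [-3.1, 3.1]. Speed limits (rad/s): [2.79, 2.79, 3.14, 3.14, 3.14, 3.14].

INTERFACE

Orientations are given as a unit quaternion [x, y, z, w].
In Python, from bench import arm gives the robot as it stands.
- The arm moves only by the tool servo_tool, never from a script. Its argument "rows" is a list that holds one entry, the list of rows, each a list of 7 numbers: the finger opening in mm, from 0 to 85.4, then the shift along the tool's x, y, z in mm, then the turn, a rotation vector about the tool's x, y, z in rad. A call has 1 to 10 rows; each row is the pose to reach, as a shift and turn from the pose commanded when the call began, along the tool's axes at that moment; what a row does not reach only later rows make up. A row lasts 1/8 s, in which the tool goes at most 62.5 mm and 10.7 degrees, less where a joint would pass 70% of its speed; a pose out of reach is approached as far as the arm can. A call with a gripper value outside its range is refused whole. The fingers move at their own pace and stop on an object; the grip force is fixed at half the most. Time passes only in rows, so rows that repeat a pose let the fingers close. It gives the time, the measured TCP pose, the force, the opening and the grip force at its end, in the units of the state.
- arm.read_state(): the state, without advancing time (a new reading comes with each control period).
- arm.get_image(name): name is "scene" or "side" or "wrist"; returns the picture (480x640x3 uint8, red, green, blue); there is no depth.
- arm.camera_params(name): a dict with "intrinsics" (3x3 intrinsics, pixels), "R" (3x3) and "t" (3): a world point X has camera coordinates R X + t. Camera axes: x right, y down, z forward; pixel columns grow to the right and rows downward; lengths in mm; the calibration is good to about 2 mm. A picture is of the moment at which its call begins: read the wrist's pose just before it. camera_params takes no time and is no camera call; for the wrist camera it gives the pose at the moment of the call.
- arm.job_done(): hands the job in; it is judged then, once.
The state is a dict: "clock": time; "joints": joint angles; "joint_vel": joint speeds; "joint_efforts": joint torques, N m; "position": TCP position; "ee_rot": TCP orientation; "contact_force": force on the tool from outside, world axes, zero at the start; "wrist_torque": the same for the moment, N m; "gripper_width": finger opening in mm; "grasp_force": force on a finger pad.
Only numpy, scipy, OpenCV 4.12 (cv2) and the standard library are available. Lean on these libraries where they do the work, as an engineer would, in place of code of your own. Each camera call takes 0.05 s, during which the arm holds its last target. There are 200 camera calls.

## Working session

There is one attempt and no reset: what is moved stays moved. The work goes in short steps, Python scripts to look and compute and a tool call to move; the robot and the scene stay as the last step left them, time stands still between calls to the robot, and variables do not carry over. Pictures are saved under pics/ and viewed, at most 10 in all, crops included, and the job is handed in when it is done.

Besides the shell and the picture viewer there is one more tool, called after "Call:" by a JSON object that holds its "name" and its "arguments", one argument or row to a line. servo_tool: Moves the arm, as the interface text tells. Its arguments: {"type":"object","properties":{"rows":{"type":"array"}},"required":["rows"]}

```bash
ls; mkdir -p pics
python3 - <<'E'
from bench import arm
import cv2
s=arm.read_state();print(s)
for n in["scene","side"]:
    im=arm.get_image(n);cv2.imwrite(f"pics/{n}0.png",im[:,:,::-1]);print(n,arm.camera_params(n))
E
```

```text
pics
{'clock': 0.0, 'joints': array([-9.63396869e-01,  3.85583623e-01,  6.62156535e-03, -5.25064959e-04,
       -1.19398031e+00, -2.58597089e-01]), 'joint_vel': array([-7.86816249e-04, -2.79693564e-04,  2.59440087e-05,  1.35681476e-03,
        1.06439608e-03,  5.65879204e-04]), 'joint_efforts': array([ 2.06641676e-04, -3.92291236e+01,  1.88401383e+01,  4.18634757e+00,
       -4.62085547e-03,  8.90531680e-06]), 'position': array([ 213.43235629, -586.80824202,  230.19970028]), 'ee_rot': array([-1.73422936e-01,  9.84846828e-01,  1.07637959e-03, -2.28743365e-04]), 'contact_force': array([ 0.17483005,  0.63970574, -0.22550512]), 'wrist_torque': array([ 0.02712012,  0.00637633, -0.00268422]), 'grasp_force': 0.0, 'gripper_width': 85.52584566534759}
scene {'intrinsics': array([[454.94059637,   0.        , 326.86461452],
       [  0.        , 454.94059637, 234.12518101],
       [  0.        ,   0.        ,   1.        ]]), 'R': array([[-0.74179708,  0.67035793, -0.0189036 ],
       [ 0.46046244,  0.4886352 , -0.74108703],
       [-0.4875566 , -0.55844059, -0.67114281]]), 't': array([ 391.39338756, -182.23380892,  964.00838815])}
side {'intrinsics': array([[469.98635615,   0.        , 313.80640404],
       [  0.        , 469.98635615, 235.08049426],
       [  0.        ,   0.        ,   1.        ]]), 'R': array([[-0.72616776, -0.68711928, -0.0233981 ],
       [-0.37536622,  0.42475125, -0.82382436],
       [ 0.57600398, -0.58945184, -0.56636203]]), 't': array([391.60547288, 272.77705394, 392.68695742])}
```

View pics/scene0.png

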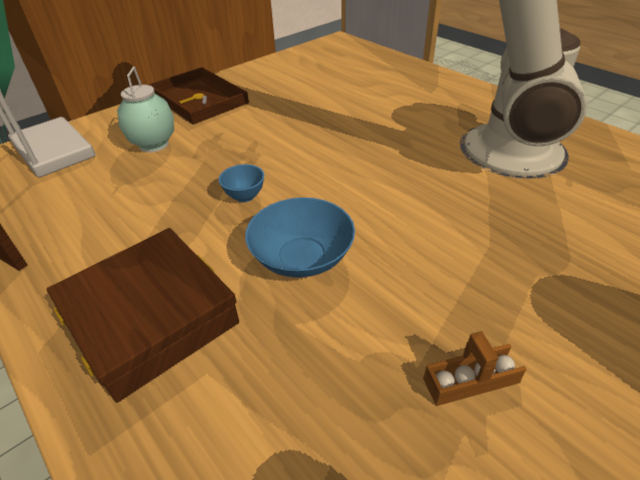

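View pics/side0.png

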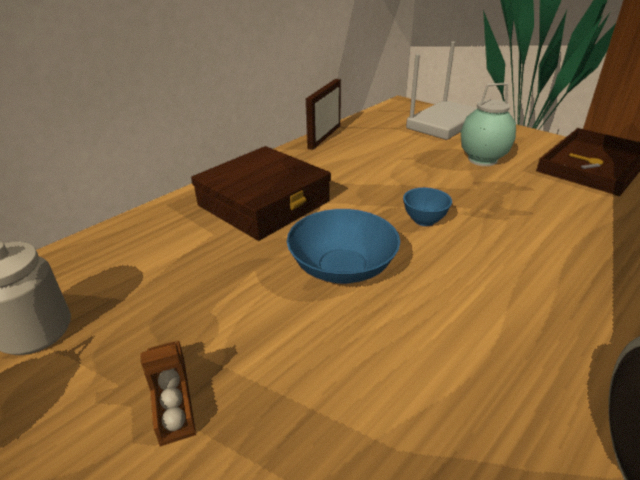

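Run:
```python
from bench import arm
import cv2,numpy as np
a=cv2.imread("pics/scene0.png")[315:415,410:540];b=cv2.imread("pics/side0.png")[330:450,110:230]
w=arm.get_image("wrist")[:,:,::-1]; print(arm.camera_params("wrist"))
a=cv2.resize(a,(390,300),interpolation=2);b=cv2.resize(b,(300,300),interpolation=2)
cv2.imwrite("pics/w0.png",w)
cv2.imwrite("pics/c0.png",np.hstack([a,b]))
```

```text
{'intrinsics': array([[384.70630876,   0.        , 318.35246178],
       [  0.        , 384.70630876, 234.36370549],
       [  0.        ,   0.        ,   1.        ]]), 'R': array([[-0.34224988,  0.93960624,  0.00226653],
       [ 0.89476442,  0.32517811,  0.30603239],
       [ 0.28681292,  0.10676756, -0.9520184 ]]), 't': array([624.34109857, -39.71718671, 380.26390633])}
```

View pics/c0.png

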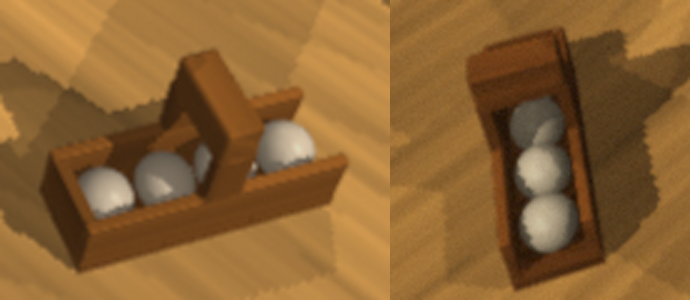

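View pics/w0.png

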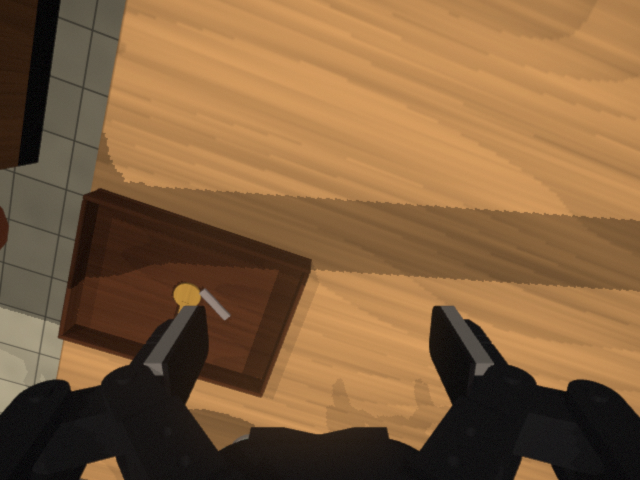

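```bash
cat > h.py <<'E'
import numpy as np,cv2
from bench import arm
from scipy.optimize import least_squares
C={n:arm.camera_params(n) for n in("scene","side")}
def proj(X,c):
    p=(np.atleast_2d(X)@c["R"].T+c["t"])@c["intrinsics"].T
    return p[:,:2]/p[:,2:]
def bluebox(n,im,big=True):
    h=cv2.cvtColor(im,cv2.COLOR_BGR2HSV);m=cv2.inRange(h,(98,110,40),(115,255,255))
    k,l,st,_=cv2.connectedComponentsWithStats(m)
    o=np.argsort(-st[1:,4])+1
    s=st[o[0 if big else 1]];return np.array([s[0],s[0]+s[2]-1,s[1]],float)
def bowl(big=True,tag="0"):
    R,H=(85,55) if big else (42,45)
    a=np.linspace(0,2*np.pi,180)
    B={n:bluebox(n,cv2.imread(f"pics/{n}{tag}.png"),big) for n in C}
    def f(p):
        r=[]
        for n in C:
            q=proj(np.c_[p[0]+R*np.cos(a),p[1]+R*np.sin(a),H+0*a],C[n])
            r+=list(np.array([q[:,0].min(),q[:,0].max(),q[:,1].min()])-B[n])
        return np.array(r)
    s=least_squares(f,[450,-150]);return s.x,s.fun
E
python3 - <<'E'
from h import *
print(bowl(),bowl(False))
S=[((-56.5,0,0),0)]
sc=lambda x,y:(410+x/3,315+y/3)
sd=lambda x,y:(110+(x-390)/2.5,330+y/2.5)
# scene: near side = s*19
obs=[("scene",(-56.5,-19,0),sc(80,270)),("scene",(-56.5,-19,32),sc(90,232)),("scene",(-56.5,19,32),sc(52,155)),("scene",(56.5,-19,32),sc(347,157)),("scene",(56.5,19,32),sc(302,90)),
("scene",(-39,0,18),sc(107,192)),("scene",(-12,0,18),sc(165,180)),("scene",(42,0,18),sc(285,147)),
("scene",(-8,19,77),sc(185,58)),("scene",(8,19,77),sc(215,50)),("scene",(8,-19,77),sc(262,128)),("scene",(-8,-19,77),sc(237,138)),
("side",(-39,0,18),sd(549,223)),("side",(-12,0,18),sd(544,171)),("side",(15,0,18),sd(538,122))]
for s in(1,-1):
  for y0 in(0,1.5,3,4.5):
    def f(p):
        c,si=np.cos(p[2]),np.sin(p[2]);r=[]
        for n,P,uv in obs:
            X=[p[0]+c*P[0]-si*P[1]*s,p[1]+si*P[0]+c*P[1]*s,P[2]]
            r+=list(proj(X,C[n])[0]-uv)
        return np.array(r)
    q=least_squares(f,[500,150,y0]);print(s,q.x,q.cost)
print(q.fun.round(1))
# jar in side left base ~ (25,345)
for uv in((5,350),(68,315),(25,250)):
    c=C["side"];d=c["R"].T@np.linalg.inv(c["intrinsics"])@[*uv,1];o=-c["R"].T@c["t"];print(o-d*o[2]/d[2])
E
```

```text
(array([531.68769706, -55.92270837]), array([-1.84444437,  2.237901  , -1.22365967, -2.60682939,  2.19008212,
       -1.77794569])) (array([ 508.29549966, -250.73630331]), array([-1.69895258,  1.92276253, -1.06854572, -2.25400214,  1.74917216,
       -0.56766471]))
1 [514.62118729 259.57445201   2.69286699] 1924.4762856775562
1 [514.62117428 259.57443649   2.69286948] 1924.4762856035718
1 [514.62118567 259.57445025   2.69286727] 1924.4762856642726
1 [514.62116432 259.57442461   2.6928714 ] 1924.4762856107907
-1 [514.80258638 260.59332653   2.7267133 ] 6091.909197140842
-1 [514.80261019 260.59334672   2.72670894] 6091.909198250802
-1 [514.80234825 260.59312758   2.72675686] 6091.909196683945
-1 [514.80234978 260.59312883   2.7267566 ] 6091.909196629343
[-10.1 -24.6 -10.  -25.9  18.5  27.7 -14.9 -26.8  19.2  20.8   3.4   2.9
   3.8   0.3   2.1  -1.5  19.8  26.   22.4  24.6 -12.5 -28.2 -16.2 -27.8
  -9.5 -52.6  -4.  -14.5   2.   23.7]
[743.5556782  363.99714286   0.        ]
[746.83647966 280.9332391    0.        ]
[ 9.57953575e+02  2.63354916e+02 -5.68434189e-14]
```

```bash
cat >> h.py <<'E'
sc=lambda x,y:(410+x/3,315+y/3)
sd=lambda x,y:(110+(x-390)/2.5,330+y/2.5)
obs=[("scene",(-56.5,-19,0),sc(80,270)),("scene",(-56.5,-19,32),sc(90,232)),("scene",(-56.5,19,32),sc(52,155)),("scene",(56.5,-19,32),sc(347,157)),("scene",(56.5,19,32),sc(302,90)),
("scene",(-39,0,18),sc(107,192)),("scene",(-12,0,18),sc(165,180)),("scene",(42,0,18),sc(285,147)),
("scene",(-8,19,77),sc(185,58)),("scene",(8,19,77),sc(215,50)),("scene",(8,-19,77),sc(262,128)),("scene",(-8,-19,77),sc(237,138)),
("side",(42,0,18),sd(549,223)),("side",(15,0,18),sd(544,171)),("side",(-12,0,18),sd(538,122))]
def scoop():
    def f(p):
        c,si=np.cos(p[2]),np.sin(p[2]);r=[]
        for n,P,uv in obs:
            X=[p[0]+c*P[0]-si*P[1],p[1]+si*P[0]+c*P[1],P[2]]
            r+=list(proj(X,C[n])[0]-uv)
        return np.array(r)
    return least_squares(f,[500,150,2.7])
E
python3 - <<'E'
from h import *
q=scoop();print(q.x,q.cost,q.fun.round(1))
E
```

```text
[518.34076229 258.10011241   2.6740634 ] 24.788104382480626 [-0.5  1.3  0.1  0.4 -1.2 -2.1  1.5  1.2 -1.1 -2.4 -0.9  1.8  0.1  0.3
 -0.2  0.4 -1.9 -1.2  0.5 -1.7  2.3 -0.4 -2.3 -0.3 -0.3  0.7 -0.9  1.1
 -0.9  1.8]
```

```bash
cat >> h.py <<'E'
from scipy.spatial.transform import Rotation as Ro
def tool(yaw,tilt=0):
    # tool y = scoop x ; tilt deg mouth-down
    m=np.array([np.cos(yaw),np.sin(yaw),0]);z=np.array([0,0,-1.])
    R=np.c_[np.cross(m,z),m,z]
    return Ro.from_rotvec(np.radians(tilt)*np.cross([0,0,1],m))*Ro.from_matrix(R)
def plan(pos,yaw,tilt=0):
    s=arm.read_state();R0=Ro.from_quat(s["ee_rot"])
    print("t",s["clock"],"pos",s["position"].round(1),"shift",R0.inv().apply(np.array(pos)-s["position"]).round(1),"rot",(R0.inv()*tool(yaw,tilt)).as_rotvec().round(4),"F",s["contact_force"].round(2),"w",s["gripper_width"])
E
python3 -c "
from h import *
plan([518,258,190],2.674)"
```

```text
t 0.15 pos [ 213.5 -586.9  230.5] shift [-574.9  690.    41.6] rot [ 1.600e-03  5.000e-04 -7.545e-01] F [ 0.77  0.   -0.04] w 85.39278115102489
```

Call:
{"name": "servo_tool", "arguments": {
  "rows": [
    [[85,-40,48,3,0,0,-0.05],[85,-80,96,6,0,0,-0.1],[85,-120,144,9,0,0,-0.16],[85,-160,192,12,0,0,-0.22],[85,-200,240,15,0,0,-0.28],[85,-240,288,18,0,0,-0.34],[85,-280,336,21,0,0,-0.4],[85,-320,384,24,0,0,-0.46],[85,-360,432,27,0,0,-0.52],[85,-400,480,30,0,0,-0.56]]
  ]
}}

```text
clock: 1.4
position: [425.5, 2.1, 201.5]
ee_rot: [-0.44, 0.898, -0.0, 0.0]
contact_force: [0.7, -1.6, 0.3]
gripper_width: 85.2
grasp_force: 0.0
```

```bash
python3 -c "
from h import *
plan([518,258,190],2.674)"
```

```text
t 1.4 pos [425.5   2.1 201.5] shift [-258.9   83.8   11.6] rot [-0.0005  0.0006 -0.1923] F [ 0.71 -1.63  0.34] w 85.19509321827242
```

Call:
{"name": "servo_tool", "arguments": {
  "rows": [
    [[85,-45,14,2,0,0,-0.03],[85,-90,28,4,0,0,-0.06],[85,-135,42,6,0,0,-0.1],[85,-180,56,8,0,0,-0.13],[85,-220,70,10,0,0,-0.16],[85,-247,80,11,0,0,-0.185],[85,-259,84,12,0,0,-0.192],[85,-259,84,12,0,0,-0.192]]
  ]
}}

```text
clock: 2.4
position: [518.0, 255.9, 188.8]
ee_rot: [-0.523, 0.852, -0.0, -0.001]
contact_force: [0.2, -0.0, 0.0]
gripper_width: 84.9
grasp_force: 0.0
```

Run:
```python
from h import *
plan([518.3,258.1,190],2.674)
c=arm.camera_params("wrist")
w=np.ascontiguousarray(arm.get_image("wrist")[:,:,::-1])
cv2.imwrite("pics/w1raw.png",w)
np.savez("w1.npz",**c)
y=2.674;cc,s=np.cos(y),np.sin(y)
for P in[(8,19,77),(8,-19,77),(-8,19,77),(-8,-19,77),(56.5,19,32),(56.5,-19,32),(-56.5,19,32),(-56.5,-19,32)]:
    p=proj([518.3+cc*P[0]-s*P[1],258.1+s*P[0]+cc*P[1],P[2]],c)[0];print(P,p.round(1))
    cv2.circle(w,tuple(int(v) for v in p.round()),2,(0,255,0),-1)
cv2.imwrite("pics/w1.png",w)
```

```text
t 2.4 pos [518.  255.9 188.8] shift [-2.1  0.7 -1.2] rot [ 0.0006 -0.0012 -0.0023] F [ 0.19 -0.03  0.04] w 84.87165851362153
(8, 19, 77) [331.5 206.3]
(8, -19, 77) [331.  258.6]
(-8, 19, 77) [307.9 206.4]
(-8, -19, 77) [308.4 258.7]
(56.5, 19, 32) [391.  192.7]
(56.5, -19, 32) [388.4 238.4]
(-56.5, 19, 32) [247.8 193. ]
(-56.5, -19, 32) [250.5 238.7]
```

View pics/w1.png

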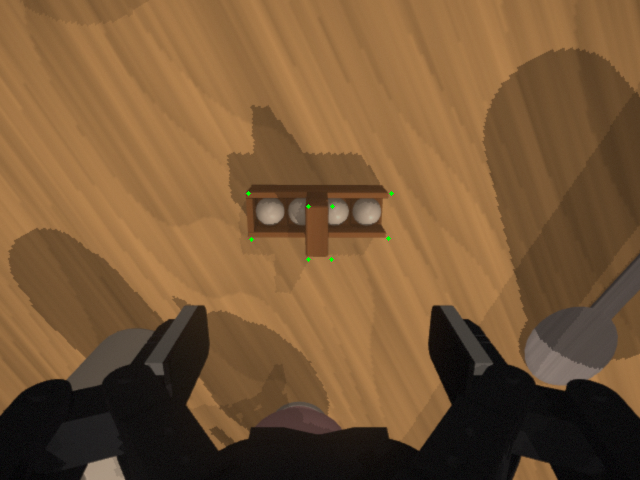

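Call:
{"name": "servo_tool", "arguments": {
  "rows": [
    [[85,-0.5,-0.2,20,0,0,-0.002],[85,-1,-0.4,45,0,0,-0.002],[85,-1.3,-0.4,70,0,0,-0.002],[85,-1.3,-0.4,95,0,0,-0.002],[85,-1.3,-0.4,115,0,0,-0.002],[85,-1.3,-0.4,130,0,0,-0.002],[85,-1.3,-0.4,138,0,0,-0.002],[85,-1.3,-0.4,140,0,0,-0.002],[85,-1.3,-0.4,140,0,0,-0.002]]
  ]
}}

```text
clock: 3.58
position: [519.5, 257.1, 49.9]
ee_rot: [-0.524, 0.852, 0.0, 0.001]
contact_force: [-0.4, 0.3, -0.5]
gripper_width: 85.1
grasp_force: 0.0
```

Call:
{"name": "servo_tool", "arguments": {
  "rows": [
    [[70,0,0,1.5,0,0,0],[55,0,0,1.5,0,0,0],[42,0,0,1.5,0,0,0],[32,0,0,1.5,0,0,0],[25,0,0,1.5,0,0,0],[21,0,0,1.5,0,0,0],[18,0,0,1.5,0,0,0],[15,0,0,1.5,0,0,0],[10,0,0,1.5,0,0,0],[10,0,0,1.5,0,0,0]]
  ]
}}

```text
clock: 4.82
position: [519.4, 257.0, 48.1]
ee_rot: [-0.524, 0.852, -0.0, 0.0]
contact_force: [0.1, 0.0, 1.1]
gripper_width: 15.1
grasp_force: 58.9
```

Call:
{"name": "servo_tool", "arguments": {
  "rows": [
    [[5,0,0,0,0,0,0],[5,0,0,0,0,0,0],[5,0,0,0,0,0,0]]
  ]
}}

```text
clock: 5.2
position: [519.4, 257.0, 48.0]
ee_rot: [-0.524, 0.852, 0.0, 0.0]
contact_force: [-0.2, -0.4, 2.6]
gripper_width: 15.3
grasp_force: 59.0
```

Call:
{"name": "servo_tool", "arguments": {
  "rows": [
    [[5,0,0,-2,0,0,0],[5,0,0,-6,0,0,0],[5,0,0,-14,0,0,0],[5,0,0,-26,0,0,0],[5,0,0,-41,0,0,0],[5,0,0,-58,0,0,0],[5,0,0,-74,0,0,0],[5,0,0,-88,0,0,0],[5,0,0,-97,0,0,0],[5,0,0,-100,0,0,0]]
  ]
}}

```text
clock: 6.45
position: [519.3, 257.0, 148.4]
ee_rot: [-0.524, 0.852, 0.0, 0.0]
contact_force: [0.5, -0.2, -2.3]
gripper_width: 14.7
grasp_force: 58.5
```

```bash
python3 -c "
from h import *
plan([576.7,-78.5,148],2.674)"
```

```text
t 6.45 pos [519.3 257.  148.4] shift [ 273.5 -202.6    0.3] rot [-0.0002  0.0007 -0.0005] F [ 0.54 -0.21 -2.3 ] w 14.731213077082359
```

Call:
{"name": "servo_tool", "arguments": {
  "rows": [
    [[5,2.7,-2,0,0,0,0],[5,8,-6,0,0,0,0],[5,19,-14,0,0,0,0],[5,35,-26,0,0,0,0],[5,54,-40,0,0,0,0],[5,73,-54,0,0,0,0],[5,92,-68,0,0,0,0],[5,111,-82,0,0,0,0],[5,130,-96,0,0,0,0],[5,149,-110,0,0,0,0]]
  ]
}}

```text
clock: 7.7
position: [550.0, 72.1, 147.8]
ee_rot: [-0.523, 0.852, 0.0, -0.0]
contact_force: [1.0, -0.0, -2.3]
gripper_width: 15.3
grasp_force: 58.5
```

Call:
{"name": "servo_tool", "arguments": {
  "rows": [
    [[5,19,-14,0,0,0,0],[5,38,-28,0,0,0,0],[5,57,-42,0,0,0,0],[5,76,-56,0,0,0,0],[5,93,-69,0,0,0,0],[5,107,-80,0,0,0,0],[5,117,-87,0,0,0,0],[5,122,-91,0,0,0,0],[5,124,-93,0,0,0,0],[5,124,-93,0,0,0,0]]
  ]
}}

```text
clock: 8.95
position: [577.3, -78.1, 147.8]
ee_rot: [-0.524, 0.852, 0.0, 0.0]
contact_force: [-0.0, -0.1, -2.6]
gripper_width: 15.2
grasp_force: 58.5
```

```bash
cat >> h.py <<'E'
def look(tag):
    for n in C: cv2.imwrite(f"pics/{n}{tag}.png",arm.get_image(n)[:,:,::-1])
    o=[]
    for n,(x0,x1,y0,y1) in {"scene":(230,380,140,290),"side":(270,420,150,290)}.items():
        im=cv2.imread(f"pics/{n}{tag}.png");o.append(cv2.resize(im[y0:y1,x0:x1],(390,390),interpolation=2))
        h=cv2.cvtColor(im,cv2.COLOR_BGR2HSV);m=cv2.inRange(h,(0,0,90),(180,60,255))[y0:y1,x0:x1]
        k,_,st,ce=cv2.connectedComponentsWithStats(m)
        print(n,[(st[i,4],(ce[i]+[x0,y0]).round().tolist()) for i in range(1,k) if st[i,4]>15])
    cv2.imwrite(f"pics/v{tag}.png",np.hstack(o))
E
python3 -c "
from h import *
plan([576.7,-78.5,135],2.674)
look('A')"
```

```text
t 8.95 pos [577.3 -78.1 147.8] shift [ 0.6  0.3 12.8] rot [ 0.0001  0.0001 -0.0001] F [-0.04 -0.14 -2.6 ] w 15.181150021278947
scene [(np.int32(52), [251.0, 177.0]), (np.int32(80), [270.0, 178.0]), (np.int32(66), [290.0, 195.0]), (np.int32(35), [274.0, 198.0]), (np.int32(59), [252.0, 202.0]), (np.int32(66), [236.0, 205.0])]
side [(np.int32(62), [326.0, 163.0]), (np.int32(31), [333.0, 186.0]), (np.int32(32), [339.0, 195.0])]
```

View pics/vA.png

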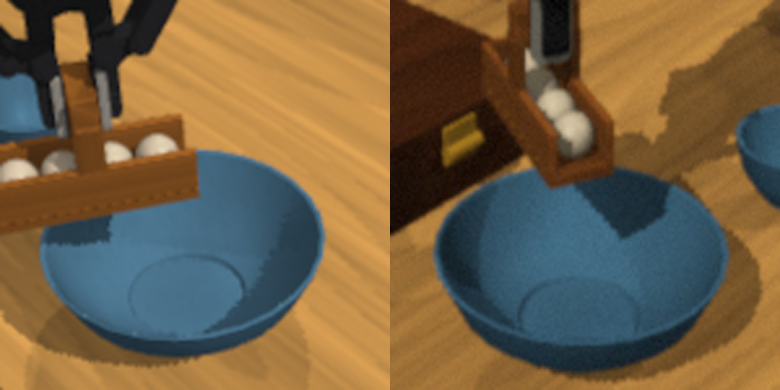

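Call:
{"name": "servo_tool", "arguments": {
  "rows": [
    [[5,0,0,2,0.01,0,0],[5,0,0,5,0.03,0,0],[5,0,0,8,0.05,0,0],[5,0,0,11,0.07,0,0],[5,0,0,13,0.09,0,0],[5,0,0,13,0.11,0,0],[5,0,0,13,0.13,0,0],[5,0,0,13,0.15,0,0],[5,0,0,13,0.165,0,0],[5,0,0,13,0.175,0,0]]
  ]
}}

```text
clock: 10.3
position: [577.1, -78.4, 134.8]
ee_rot: [-0.522, 0.848, -0.075, 0.046]
contact_force: [-0.5, 0.3, -1.9]
gripper_width: 14.8
grasp_force: 58.6
```

```bash
python3 -c "
from h import *
plan([576.7,-78.5,135],2.674,10)
look('B')"
```

```text
t 10.3 pos [577.1 -78.4 134.8] shift [ 0.3  0.3 -0.2] rot [-0.0011 -0.0001 -0.0003] F [-0.52  0.34 -1.94] w 14.826454522738157
scene [(np.int32(82), [256.0, 187.0]), (np.int32(66), [273.0, 186.0]), (np.int32(70), [291.0, 206.0]), (np.int32(63), [252.0, 208.0]), (np.int32(31), [274.0, 207.0]), (np.int32(53), [234.0, 209.0])]
side [(np.int32(35), [332.0, 195.0]), (np.int32(33), [339.0, 206.0])]
```

Call:
{"name": "servo_tool", "arguments": {
  "rows": [
    [[5,0,0,0,0.01,0,0],[5,0,0,0,0.02,0,0],[5,0,0,0,0.03,0,0],[5,0,0,0,0.04,0,0],[5,0,0,0,0.05,0,0],[5,0,0,0,0.06,0,0],[5,0,0,0,0.07,0,0],[5,0,0,0,0.07,0,0]]
  ]
}}

```text
clock: 11.4
position: [576.9, -78.4, 134.7]
ee_rot: [-0.52, 0.845, -0.104, 0.064]
contact_force: [-0.2, -0.5, -2.3]
gripper_width: 15.2
grasp_force: 58.6
```

```bash
python3 -c "
from h import *
look('C')"
```

```text
scene [(np.int32(84), [257.0, 187.0]), (np.int32(64), [275.0, 187.0]), (np.int32(50), [234.0, 207.0]), (np.int32(58), [251.0, 207.0]), (np.int32(23), [273.0, 208.0]), (np.int32(73), [290.0, 208.0]), (np.int32(29), [287.0, 230.0])]
side [(np.int32(36), [332.0, 194.0]), (np.int32(32), [338.0, 208.0])]
```

Call:
{"name": "servo_tool", "arguments": {
  "rows": [
    [[5,0,0,0,0.01,0,0],[5,0,0,0,0.02,0,0],[5,0,0,0,0.03,0,0],[5,0,0,0,0.04,0,0],[5,0,0,0,0.04,0,0],[5,0,0,0,0.04,0,0]]
  ]
}}

```text
clock: 12.25
position: [577.3, -78.4, 134.9]
ee_rot: [-0.519, 0.843, -0.121, 0.074]
contact_force: [0.2, 0.0, -1.8]
gripper_width: 15.2
grasp_force: 58.6
```

```bash
python3 -c "
from h import *
look('D')"
```

```text
scene [(np.int32(83), [258.0, 187.0]), (np.int32(66), [275.0, 186.0]), (np.int32(43), [233.0, 206.0]), (np.int32(62), [250.0, 207.0]), (np.int32(84), [292.0, 209.0]), (np.int32(22), [273.0, 208.0]), (np.int32(22), [282.0, 231.0])]
side [(np.int32(34), [331.0, 194.0]), (np.int32(33), [339.0, 209.0])]
```

Call:
{"name": "servo_tool", "arguments": {
  "rows": [
    [[5,0,0,0,0.01,0,0],[5,0,0,0,0.02,0,0],[5,0,0,0,0.03,0,0],[5,0,0,0,0.035,0,0],[5,0,0,0,0.035,0,0],[5,0,0,0,0.035,0,0]]
  ]
}}

```text
clock: 13.1
position: [577.4, -78.3, 135.0]
ee_rot: [-0.517, 0.841, -0.136, 0.084]
contact_force: [-0.5, -0.4, -2.2]
gripper_width: 15.3
grasp_force: 58.6
```

```bash
python3 -c "
from h import *
look('E')"
```

```text
scene [(np.int32(85), [258.0, 187.0]), (np.int32(61), [276.0, 187.0]), (np.int32(41), [233.0, 205.0]), (np.int32(61), [250.0, 207.0]), (np.int32(20), [272.0, 208.0]), (np.int32(189), [316.0, 245.0])]
side [(np.int32(40), [331.0, 194.0]), (np.int32(101), [347.0, 266.0])]
```

Call:
{"name": "servo_tool", "arguments": {
  "rows": [
    [[5,0,0,0,0.01,0,0],[5,0,0,0,0.02,0,0],[5,0,0,0,0.03,0,0],[5,0,0,0,0.04,0,0],[5,0,0,0,0.05,0,0],[5,0,0,0,0.06,0,0],[5,0,0,0,0.07,0,0],[5,0,0,0,0.08,0,0],[5,0,0,0,0.08,0,0],[5,0,0,0,0.08,0,0]]
  ]
}}

```text
clock: 14.45
position: [577.2, -78.3, 134.9]
ee_rot: [-0.513, 0.835, -0.169, 0.104]
contact_force: [0.8, -0.1, -2.0]
gripper_width: 15.5
grasp_force: 58.6
```

```bash
python3 -c "
from h import *
look('F')"
```

```text
scene [(np.int32(90), [260.0, 186.0]), (np.int32(57), [277.0, 187.0]), (np.int32(34), [233.0, 203.0]), (np.int32(57), [249.0, 206.0]), (np.int32(188), [316.0, 245.0])]
side [(np.int32(22), [326.0, 176.0]), (np.int32(54), [330.0, 193.0]), (np.int32(133), [347.0, 265.0])]
```

Call:
{"name": "servo_tool", "arguments": {
  "rows": [
    [[5,0,0,0,0.01,0,0],[5,0,0,0,0.02,0,0],[5,0,0,0,0.03,0,0],[5,0,0,0,0.04,0,0],[5,0,0,0,0.045,0,0],[5,0,0,0,0.045,0,0],[5,0,0,0,0.045,0,0]]
  ]
}}

```text
clock: 15.42
position: [577.4, -78.3, 134.9]
ee_rot: [-0.511, 0.831, -0.188, 0.116]
contact_force: [-0.4, -0.4, -1.8]
gripper_width: 15.3
grasp_force: 58.6
```

```bash
python3 -c "
from h import *
look('G')"
```

```text
scene [(np.int32(88), [260.0, 186.0]), (np.int32(55), [278.0, 187.0]), (np.int32(31), [233.0, 202.0]), (np.int32(54), [248.0, 205.0]), (np.int32(190), [316.0, 245.0])]
side [(np.int32(43), [329.0, 193.0]), (np.int32(112), [347.0, 266.0])]
```

Call:
{"name": "servo_tool", "arguments": {
  "rows": [
    [[5,0,0,0,0.01,0,0],[5,0,0,0,0.02,0,0],[5,0,0,0,0.03,0,0],[5,0,0,0,0.035,0,0],[5,0,0,0,0.035,0,0],[5,0,0,0,0.035,0,0]]
  ]
}}

```text
clock: 16.27
position: [577.4, -78.2, 134.9]
ee_rot: [-0.509, 0.827, -0.202, 0.125]
contact_force: [0.2, 0.2, -1.8]
gripper_width: 15.3
grasp_force: 58.7
```

```bash
python3 -c "
from h import *
look('H')"
```

```text
scene [(np.int32(91), [261.0, 186.0]), (np.int32(51), [279.0, 187.0]), (np.int32(29), [232.0, 201.0]), (np.int32(55), [248.0, 205.0]), (np.int32(189), [316.0, 245.0])]
side [(np.int32(36), [329.0, 193.0]), (np.int32(20), [295.0, 225.0]), (np.int32(115), [347.0, 266.0])]
```

Call:
{"name": "servo_tool", "arguments": {
  "rows": [
    [[5,0,0,0,0.01,0,0],[5,0,0,0,0.02,0,0],[5,0,0,0,0.03,0,0],[5,0,0,0,0.03,0,0],[5,0,0,0,0.03,0,0],[5,0,0,0,0.03,0,0]]
  ]
}}

```text
clock: 17.12
position: [577.3, -78.1, 134.9]
ee_rot: [-0.507, 0.824, -0.215, 0.132]
contact_force: [1.0, -0.0, -1.9]
gripper_width: 15.1
grasp_force: 58.7
```

```bash
python3 -c "
from h import *
look('I')"
```

```text
scene [(np.int32(93), [262.0, 186.0]), (np.int32(50), [279.0, 188.0]), (np.int32(27), [232.0, 201.0]), (np.int32(50), [248.0, 204.0]), (np.int32(29), [272.0, 210.0]), (np.int32(190), [316.0, 245.0])]
side [(np.int32(36), [330.0, 194.0]), (np.int32(108), [347.0, 266.0])]
```

Call:
{"name": "servo_tool", "arguments": {
  "rows": [
    [[5,0,0,0,0.005,0,0],[5,0,0,0,0.01,0,0],[5,0,0,0,0.015,0,0],[5,0,0,0,0.02,0,0],[5,0,0,0,0.02,0,0],[5,0,0,0,0.02,0,0],[5,0,0,0,0.02,0,0]]
  ]
}}

```text
clock: 18.1
position: [577.3, -78.2, 134.8]
ee_rot: [-0.506, 0.822, -0.223, 0.137]
contact_force: [0.3, -0.1, -2.6]
gripper_width: 15.1
grasp_force: 59.0
```

```bash
python3 -c "
from h import *
look('J')"
```

```text
scene [(np.int32(93), [262.0, 186.0]), (np.int32(48), [279.0, 188.0]), (np.int32(24), [232.0, 200.0]), (np.int32(50), [247.0, 204.0]), (np.int32(188), [318.0, 245.0]), (np.int32(192), [287.0, 249.0])]
side [(np.int32(20), [295.0, 225.0]), (np.int32(84), [338.0, 247.0]), (np.int32(117), [348.0, 266.0])]
```

Call:
{"name": "servo_tool", "arguments": {
  "rows": [
    [[5,0,0,0,-0.02,0,0],[5,0,0,0,-0.07,0,0],[5,0,0,0,-0.13,0,0],[5,0,0,0,-0.2,0,0],[5,0,0,0,-0.27,0,0],[5,0,0,0,-0.34,0,0],[5,0,0,0,-0.41,0,0],[5,0,0,0,-0.47,0,0],[5,0,0,0,-0.515,0,0],[5,0,0,0,-0.53,0,0]]
  ]
}}

```text
clock: 19.45
position: [577.6, -78.2, 134.5]
ee_rot: [-0.524, 0.852, 0.001, -0.0]
contact_force: [-0.3, -0.3, -1.4]
gripper_width: 15.1
grasp_force: 59.1
```

```bash
python3 -c "
from h import *
plan([519.4,257,148],2.674)
look('K')"
```

```text
t 19.45 pos [577.6 -78.2 134.5] shift [-272.7  203.4  -13.1] rot [ 0.0011  0.0004 -0.0012] F [-0.27 -0.31 -1.42] w 15.093713080080034
scene [(np.int32(77), [270.0, 186.0]), (np.int32(64), [253.0, 187.0]), (np.int32(46), [253.0, 210.0]), (np.int32(48), [237.0, 213.0]), (np.int32(186), [318.0, 245.0]), (np.int32(189), [287.0, 248.0])]
side [(np.int32(52), [326.0, 171.0]), (np.int32(69), [338.0, 247.0]), (np.int32(61), [347.0, 266.0]), (np.int32(27), [348.0, 266.0])]
```

View pics/vK.png

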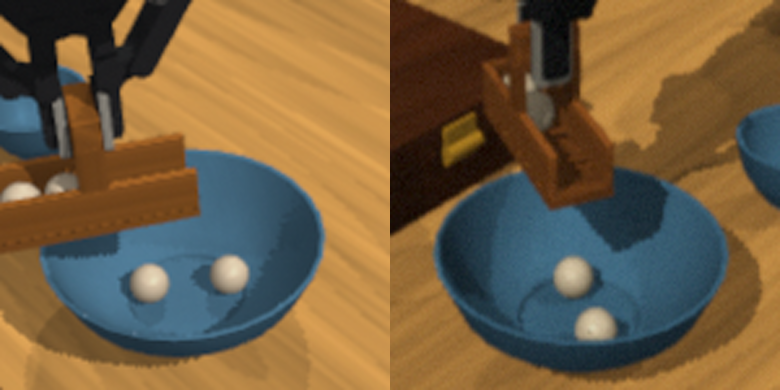

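The view shows two marbles resting in the bowl at about scene (287,248) and (318,245), with the other two still in the scoop. I'll carry it back, rising slightly.

Call:
{"name": "servo_tool", "arguments": {
  "rows": [
    [[5,0,0,-5,0,0,0],[5,0,0,-12,0,0,0],[5,-6,4.5,-13,0,0,0],[5,-16,12,-13,0,0,0],[5,-32,24,-13,0,0,0],[5,-51,38,-13,0,0,0],[5,-70,52,-13,0,0,0],[5,-89,66,-13,0,0,0],[5,-108,80,-13,0,0,0],[5,-127,95,-13,0,0,0]]
  ]
}}

```text
clock: 20.8
position: [549.0, 79.8, 147.7]
ee_rot: [-0.524, 0.852, 0.0, -0.0]
contact_force: [0.4, -0.0, -1.5]
gripper_width: 15.1
grasp_force: 59.1
```

Call:
{"name": "servo_tool", "arguments": {
  "rows": [
    [[5,-19,14,0,0,0,0],[5,-38,28,0,0,0,0],[5,-57,42,0,0,0,0],[5,-76,57,0,0,0,0],[5,-95,71,0,0,0,0],[5,-113,84,0,0,0,0],[5,-128,95,0,0,0,0],[5,-139,103,0,0,0,0],[5,-145,108,0,0,0,0],[5,-145,108,0,0,0,0]]
  ]
}}

```text
clock: 22.05
position: [518.6, 256.1, 147.7]
ee_rot: [-0.524, 0.852, -0.0, -0.0]
contact_force: [-0.2, 0.3, -1.9]
gripper_width: 14.9
grasp_force: 59.1
```

```bash
python3 -c "
from h import *
plan([519.4,257,48],2.674)"
```

```text
t 22.05 pos [518.6 256.1 147.7] shift [-1.1 -0.3 99.7] rot [ 0.0001 -0.0003 -0.0002] F [-0.22  0.28 -1.9 ] w 14.938968013874694
```

Call:
{"name": "servo_tool", "arguments": {
  "rows": [
    [[5,0,0,5,0,0,0],[5,0,0,15,0,0,0],[5,0,0,30,0,0,0],[5,0,0,47,0,0,0],[5,0,0,63,0,0,0],[5,0,0,77,0,0,0],[5,0,0,87,0,0,0],[5,0,0,93,0,0,0],[5,0,0,96,0,0,0],[5,0,0,97,0,0,0]]
  ]
}}

```text
clock: 23.3
position: [518.9, 256.1, 51.0]
ee_rot: [-0.524, 0.852, 0.0, 0.0]
contact_force: [0.2, 0.3, -2.2]
gripper_width: 15.0
grasp_force: 59.1
```

Call:
{"name": "servo_tool", "arguments": {
  "rows": [
    [[5,0,0,0.5,0,0,0],[5,0,0,1,0,0,0],[5,0,0,1.5,0,0,0],[5,0,0,2,0,0,0],[5,0,0,2,0,0,0]]
  ]
}}

```text
clock: 23.92
position: [518.7, 255.9, 48.8]
ee_rot: [-0.524, 0.852, -0.0, -0.0]
contact_force: [-0.4, -0.1, -2.0]
gripper_width: 15.2
grasp_force: 59.1
```

Call:
{"name": "servo_tool", "arguments": {
  "rows": [
    [[5,0,0,0.3,0,0,0],[5,0,0,0.6,0,0,0],[5,0,0,0.9,0,0,0],[5,0,0,0.9,0,0,0]]
  ]
}}

```text
clock: 24.42
position: [518.7, 256.0, 48.1]
ee_rot: [-0.524, 0.852, -0.0, 0.0]
contact_force: [-0.4, 0.1, -0.8]
gripper_width: 15.1
grasp_force: 59.3
```

Call:
{"name": "servo_tool", "arguments": {
  "rows": [
    [[5,0,0,0.3,0,0,0],[5,0,0,0.5,0,0,0],[5,0,0,0.5,0,0,0]]
  ]
}}

```text
clock: 24.8
position: [518.8, 256.0, 48.1]
ee_rot: [-0.524, 0.852, -0.0, 0.0]
contact_force: [-2.5, -1.4, 5.8]
gripper_width: 15.2
grasp_force: 60.1
```

Call:
{"name": "servo_tool", "arguments": {
  "rows": [
    [[15,0,0,0.2,0,0,0],[17,0,0,0.2,0,0,0],[19,0,0,0.2,0,0,0],[22,0,0,0.2,0,0,0],[28,0,0,0.2,0,0,0],[36,0,0,0.2,0,0,0],[44,0,0,0.2,0,0,0],[50,0,0,0.2,0,0,0],[50,0,0,0.2,0,0,0]]
  ]
}}

```text
clock: 25.92
position: [518.7, 255.9, 47.3]
ee_rot: [-0.524, 0.852, 0.0, 0.0]
contact_force: [-0.7, -0.3, -1.3]
gripper_width: 49.9
grasp_force: 0.0
```

Call:
{"name": "servo_tool", "arguments": {
  "rows": [
    [[50,0,0,-4,0,0,0],[50,0,0,-14,0,0,0],[50,0,0,-30,0,0,0],[50,0,0,-50,0,0,0],[50,0,0,-75,0,0,0],[50,0,0,-100,0,0,0],[50,0,0,-125,0,0,0],[50,0,0,-145,0,0,0],[50,0,0,-150,0,0,0],[50,0,0,-150,0,0,0]]
  ]
}}

```text
clock: 27.18
position: [518.6, 255.9, 197.6]
ee_rot: [-0.524, 0.852, 0.0, 0.0]
contact_force: [-0.5, -0.8, -0.3]
gripper_width: 49.9
grasp_force: 0.0
```

Run:
```python
from h import *
plan([519,256,198],2.674)
look('L')
a=cv2.imread("pics/sceneL.png")
w=arm.get_image("wrist")[:,:,::-1]
cv2.imwrite("pics/fin.png",np.hstack([cv2.resize(a[130:420,220:550],(430,378),interpolation=2),np.ascontiguousarray(cv2.resize(w[140:300,180:460],(360,206)))[:,:] if 0 else cv2.copyMakeBorder(cv2.resize(w[140:300,180:460],(360,206)),0,172,0,0,0)]))
```

```text
t 27.175 pos [518.6 255.9 197.6] shift [-0.2 -0.3 -0.4] rot [-0.      0.0008 -0.0005] F [-0.47 -0.82 -0.28] w 49.85889533349026
scene [(np.int32(189), [318.0, 245.0]), (np.int32(178), [287.0, 248.0])]
side [(np.int32(120), [348.0, 266.0])]
```

View pics/fin.png

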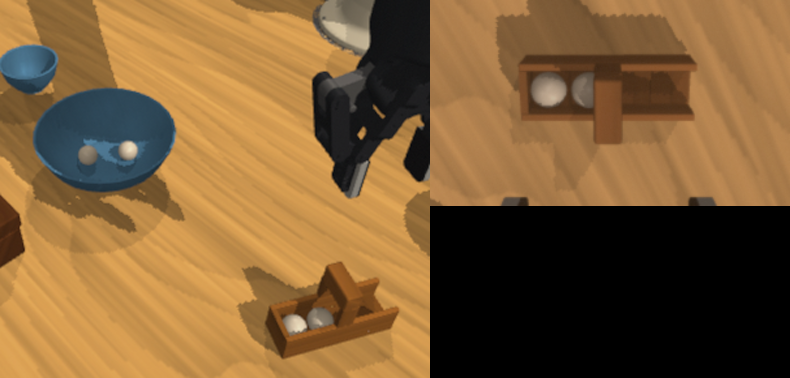

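The scoop stands upright with two marbles at its rear end. The other two are in the bowl, and the gripper is clear.

```bash
python3 -c "
from bench import arm
print(arm.job_done())"
```

```text
the job is handed in; nothing more can be done
None
```

I handed the job in at about 27 s: two marbles went into the large blue bowl one after the other, and the scoop is back upright on the cabinet top, released, with the other two inside.

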